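# Clear the garage bench: sockets into the latched case, hitch pin and nut into their trays

## Task

Tidy up after the tractor job: flip the toggle latch of the red socket case right over, lift its lid until it stands upright by itself and leave it open, then put both sockets inside the case. Lay the bent hitch pin flat in the rectangular tray and the big hex nut flat in the round dish, and leave everything at rest.

Things in the scene. Friction and masses are not known exactly. Their poses are not given: they have to be found in the camera images.
- case: Red steel socket case, fixed: 130 mm along x, 190 mm along y, 56 mm high (lid top 64.5), walls and floor 4 mm, one compartment. Origin at the centre of its underside, z up; -x is its front, facing the robot. Latch and lid each have a bare steel grip, a round bar 16 mm in diameter, 24 mm long along y.
- case_latch (a joint): Over-centre lever at the case's front left, rad. 0 closed, leaning back over the lid and holding it; grows as its grip is pushed forward (case -x) over the top; 2.1 fully open, end stop. Sprung: snaps over by itself past 1.4; 5 N pushes it. In the case frame (mm) the pivot line is x -71, z 65; closed, the grip's centre is (-41, 45, 101), 47 from the pivot, 28 clear above the lid.
- case_lid (a joint): Lid hinge, rad. 0 closed, grows as the front edge is lifted, stop at 1.75, upright 1.57. Held shut by the latch. Stiff: stays where left; 3 N lifts it. In the case frame (mm) the hinge line is x 65, z 56.5; closed, the grip's centre is (-79, -45, 60.5), 144 from the hinge, free in front of the lid's edge. Pinched lightly on its ends (25 N) the grip can turn between the pads of a downward gripper.
- deep_socket: Deep hex socket, plain steel, standing open end up: round, tall and slim, 30 mm diameter in its upper half (27 mm below), 48 mm high. Origin at the centre of its lower end, z up its axis. Belongs in the case.
- short_socket: Short hex socket, plain steel, standing open end up: round, squat, 38 mm diameter in its upper half (35 mm below), 40 mm high. Origin at the centre of its lower end, z up its axis. Belongs in the case.
- nut: Big hexagon nut, plain steel, lying flat: 36 mm across flats, 20 mm thick, 20 mm hole. Origin at the centre of its underside, z up; pairs of flats face along its x axis and at 60 and 120 degrees to it. Belongs in the round dish.
- pin: Bent hitch pin, plain steel round bar of 16 mm diameter, L-shaped, lying flat. The long leg runs along its x axis from -50 to +50 mm; the short leg turns off at the +x end (axis at x = +42 mm) towards +y and ends at y = +40 mm. Origin below the middle of the long leg, at the underside (bar axis 8 mm up). It balances near x = +11 mm, y = +5 mm. Belongs in the rectangular tray.
- tray: Plain rectangular aluminium tray, fixed, open: 120 mm along its x, 170 mm along its y, 28 mm high, walls and floor 4 mm. Origin at the centre of its underside.
- dish: Round steel dish, fixed, open: 120 mm diameter at the rim, 26 mm high, walls and floor 4 mm. Origin at the centre of its underside.

How it is judged:
On the way, in this order (a step that is already met when the one before it is completed fails the run):
1. the toggle latch is flipped right over (joint above 1.8 rad) (value of joint case_latch above 1.8 rad), for 0.2 s.
2. the lid is lifted upright (joint above 1.3 rad) (value of joint case_lid above 1.3 rad), for 0.2 s.
At the end, for the whole second after the job is handed in: Lid above 1.3 rad; socket origins inside the case (within 58 x 88 mm of centre, under 32 mm up); pin flat in tray (within 54 x 70 mm, under 14 mm up), nut flat in dish (within 42 mm, under 14 mm up), both tilted under 0.2 rad; all released and at rest (value of joint case_lid above 1.3 rad and x of deep_socket in the frame of case between -0.058 and 0.058 m and y of deep_socket in the frame of case between -0.088 and 0.088 m and z of deep_socket in the frame of case between -0.005 and 0.032 m and x of short_socket in the frame of case between -0.058 and 0.058 m and y of short_socket in the frame of case between -0.088 and 0.088 m and z of short_socket in the frame of case between -0.005 and 0.032 m and x of pin in the frame of tray between -0.054 and 0.054 m and y of pin in the frame of tray between -0.07 and 0.07 m and z of pin in the frame of tray between -0.005 and 0.014 m and angle between each of pin, nut's own z axis and vertical below 0.2 rad and horizontal distance between nut and dish below 0.042 m and z of nut in the frame of dish between -0.005 and 0.014 m and linear speed of each of deep_socket, short_socket, nut, pin below 0.02 m/s and angular speed of each of deep_socket, short_socket, nut, pin below 0.3 rad/s); the robot touches nothing.
It also fails if it takes over 144 s, if anything falls off the work surface, if the arm or the gripper's body presses on something with over 40 N, if the wrist force passes 120 N, or if a joint passes its speed limit or range.

## Robot

A 6-joint arm with a two-finger parallel gripper is mounted at the origin on the work surface. World frame = base frame: x ahead of the robot, y to its left, z up, the work surface at z = 0. Lengths are in m, angles in rad, forces in N, time in s.
With the tool pointing down it reaches from about 0.35 to 0.85 m from the base axis. Payload 8.1 kg.
Tool frame: the origin (TCP) lies on the centre line of the jaws, within the pads' length; the fingertips stand 17 mm ahead of it and the grasp point (between the pads) lies 2 mm behind it; z points along the fingers, y is the line along which they close (so a half turn about z gives the same grasp; the last joint's range is limited). The gripper opens to 93 mm and grips with 3 to 60 N. Pads are 15 mm wide; open, the fingers measure 128 mm over their backs; the gripper's body (75 mm by 188 mm) begins 65 mm behind the grasp point.
Start: joints at [-1.343, 0.13, 1.488, -0, 1.523, -0.085], TCP at [0.185, -0.571, 0.236] pointing down, gripper open.
Joint ranges: [-2.96, 2.96], [-0.89, 2.26], [0.02, 2.5], [-1.34, 4.48], [0, 2.73], [-2.66, 2.66]. Speed limits (rad/s): [2.39, 2.39, 2.79, 3.14, 3.14, 3.14].

## Interface

Orientations are given as a rotation vector (axis times angle).
In Python, from plant import status, eyes, robot gives the robot as it stands. The module is installed in compiled form; this text tells all that it offers.
- The arm moves only by the tool servo_tool, never from a script. Its argument "plan" is text: rows parted by semicolons, each of 4 numbers parted by spaces: the shift along the tool's x, y, z in m, then the turn about the tool's z in degrees. A call has 1 to 12 rows; each row is the pose to reach, as a shift and turn from the pose commanded when the call began, along the tool's axes at that moment; what a row does not reach only later rows make up. A row lasts 1/12 s, in which the tool goes at most 41.7 mm and 7.16 degrees, less where a joint would pass 70% of its speed; a pose out of reach is approached as far as the arm can. A call with a gripper value outside its range is refused whole. "grip" is the closure, from -1 (fully open) to 1 (shut), set as the call begins (left out, the last holds). The fingers move at their own pace and stop on an object; "grip_force" is the grip in N (left out, the last holds). Time passes only in rows, so rows that repeat a pose let the fingers close. It gives the time, the measured TCP pose, the force, the opening and the grip force at its end, in the units of the state.
- status.read_state(): the state, without advancing time (a new reading comes with each control period).
- eyes.read_camera(name): name is "scene" or "top"; returns a dict with "image" (400x640x3 uint8, blue, green, red), "fovy" (degrees; the focal length in pixels is half the picture's height over the tangent of half this angle, whatever the lens; pixels are square), "cx", "cy" (the principal point, pixels), "k1" (the pictures are not rectified: a ray, as slopes to the right and down, at radius r is drawn at 1 + k1 r^2 times it, then the intrinsics apply), "world_from_camera" (4x4, takes a point from camera to world coordinates). Camera axes: x right, y down, z forward; pixel columns grow to the right and rows downward; lengths in m; the calibration is good to about 2 mm. A picture is of the moment at which its call begins. There is no depth.
- robot.close_job(): hands the job in; it is judged then, once.
The state is a dict: "t": time; "q": joint angles; "dq": joint speeds; "joint_torque": joint torques, N m; "tool_pos": TCP position; "orientation": TCP orientation; "force": force on the tool from outside, world axes, zero at the start; "wrist_torque": the same for the moment, N m; "opening": finger opening in m; "gripper_force": force on a finger pad.
Only numpy, scipy, OpenCV 4.12 (cv2) and the standard library are available. Lean on these libraries where they do the work, as an engineer would, in place of code of your own. Each camera call takes 0.05 s, during which the arm holds its last target. There are 200 camera calls.

## Working session

There is one attempt and no reset: what is moved stays moved. The work goes in short steps, Python scripts to look and compute and a tool call to move; the robot and the scene stay as the last step left them, time stands still between calls to the robot, and variables do not carry over. Pictures are saved under pics/ and viewed, at most 14 in all, crops included, and the job is handed in when it is done.

Besides the shell and the picture viewer there is one more tool, called in YAML: its name, and indented under it one key for each argument. servo_tool: Moves the arm, as the interface text tells. Its arguments: {"type":"object","properties":{"plan":{"type":"string"},"grip":{"type":"number"},"grip_force":{"type":"number"}},"required":["plan"]}

```bash
mkdir -p pics; cat > h.py <<'E'
import numpy as np, cv2
from plant import status, eyes, robot
def cam(n):
    c=eyes.read_camera(n); im=c["image"]; f=im.shape[0]/2/np.tan(np.radians(c["fovy"])/2)
    c["K"]=np.array([[f,0,c["cx"]],[0,f,c["cy"]],[0,0,1.]]); c["D"]=np.array([c["k1"],0,0,0,0.]); return c
def ray(c,uv):
    p=cv2.undistortPoints(np.array(uv,float).reshape(-1,1,2),c["K"],c["D"]).reshape(-1,2)
    T=np.array(c["world_from_camera"]); d=np.c_[p,np.ones(len(p))]@T[:3,:3].T
    return T[:3,3],d
def plane(c,uv,z):
    o,d=ray(c,uv); return o+d*((z-o[2])/d[:,2])[:,None]
def proj(c,P):
    T=np.linalg.inv(np.array(c["world_from_camera"])); r=cv2.Rodrigues(T[:3,:3])[0]
    return cv2.projectPoints(np.array(P,float).reshape(-1,1,3),r,T[:3,3],c["K"],c["D"])[0].reshape(-1,2)
E
cat > look.py <<'E'
import sys,pickle
from h import *
for n in ("scene","top"):
    c=cam(n); cv2.imwrite(f"pics/{sys.argv[1]}_{n}.png",c["image"]); pickle.dump(c,open(f"{n}.pkl","wb"))
    print(n,c["fovy"],c["k1"],np.round(c["world_from_camera"],3).tolist())
s=status.read_state(); print(s["t"],s["tool_pos"],s["orientation"],s["opening"])
E
python3 look.py a
```

```text
scene 46.618148251274675 0.005129758480385885 [[-0.003, 0.815, -0.579, 1.214], [1.0, -0.005, -0.012, 0.003], [-0.012, -0.579, -0.815, 1.008], [0.0, 0.0, 0.0, 1.0]]
top 57.11402847146669 -0.08561089152885525 [[-0.007, -0.999, 0.036, 0.503], [-1.0, 0.007, 0.003, -0.011], [-0.003, -0.036, -0.999, 1.029], [0.0, 0.0, 0.0, 1.0]]
0.1 [ 0.18453193 -0.57041498  0.23469483] [-3.10162288e+00 -4.89114408e-01  2.23623478e-04] 0.09317385027087935
```

View pics/a_scene.png

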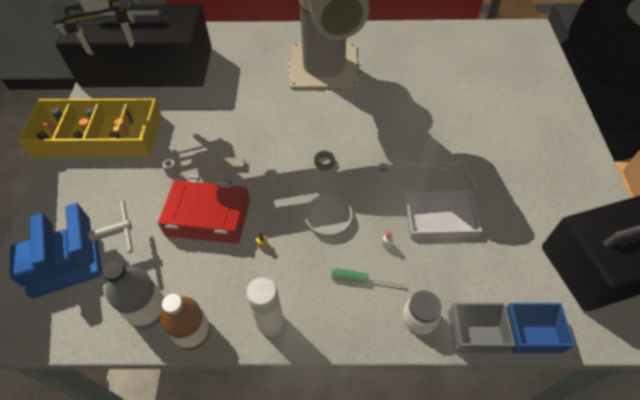

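View pics/a_top.png

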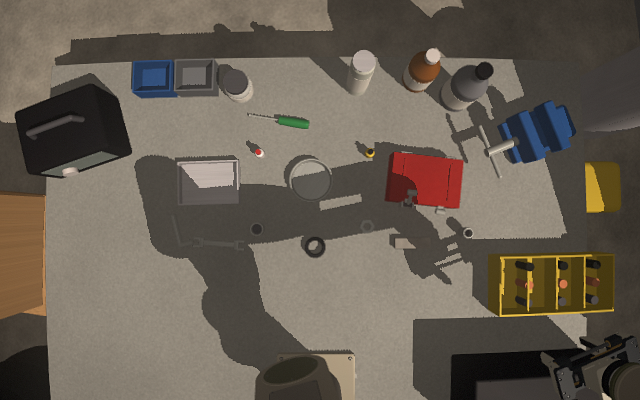

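The top view shows the case at (425,180), dish at (310,178), tray at (208,182). Small dark items lie in the arm's shadow near rows 215–250, so I'm brightening and enlarging crops of both views.

```bash
python3 - <<'E'
import pickle
from h import *
for n,(x0,y0,x1,y1),s in (("top",(140,140,500,290),2.2),("scene",(130,120,500,260),2.15)):
    c=pickle.load(open(n+".pkl","rb")); im=c["image"][y0:y1,x0:x1]
    im=(255*(im/255.)**0.5).astype(np.uint8)
    cv2.imwrite(f"pics/crop_{n}.png",cv2.resize(im,None,fx=s,fy=s,interpolation=cv2.INTER_CUBIC))
E
```

```text
(no output)
```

View pics/crop_top.png

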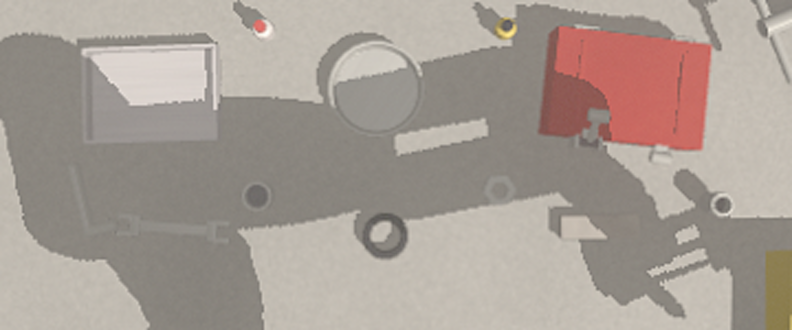

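View pics/crop_scene.png

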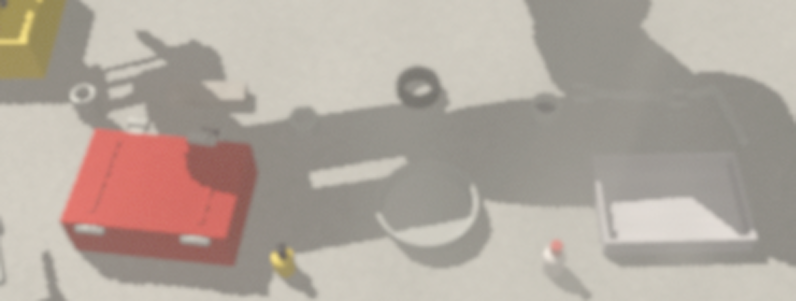

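Top crop: the latch grip is at crop (598,117) and the lid grip at (660,155). The nut is at (500,190) and a slim ring socket at (722,204). At (257,196) is another small round thing, at (385,236) a large dark ring, and at the left an L shape next to a spanner. I'll solve for the case, dish and tray poses from corner points in both views.

```bash
cat > case.py <<'E'
import pickle
from h import *
from scipy.optimize import least_squares
ct=pickle.load(open("top.pkl","rb")); cs=pickle.load(open("scene.pkl","rb"))
T=lambda u,v:(140+u/2.2,140+v/2.2); S=lambda u,v:(130+u/2.15,120+v/2.15)
X,Y=65,95
obs=[(ct,T(557,27),(X,Y,64.5)),(ct,T(711,43),(X,-Y,64.5)),(ct,T(703,150),(-X,-Y,64.5)),
(ct,T(598,117),(-41,45,101)),(ct,T(660,155),(-79,-45,60.5)),
(cs,S(97,128),(-X,-Y,64.5)),(cs,S(62,222),(X,-Y,64.5)),(cs,S(239,236),(X,Y,64.5)),(cs,S(252,147),(-X,Y,64.5)),
(cs,S(138,125),(-79,-45,60.5))]
def W(p,P):
    c,s=np.cos(p[2]),np.sin(p[2]); x,y,z=np.array(P)/1e3
    return np.array([p[0]+c*x-s*y,p[1]+s*x+c*y,z])
def res(p): return np.concatenate([proj(c,W(p,P))[0]-uv for c,uv,P in obs])
r=least_squares(res,[0.5,-0.3,0],loss="soft_l1"); p=r.x
print("case",p,np.degrees(p[2])); print(res(p).reshape(-1,2).round(1).tolist())
print("latch grip",W(p,(-41,45,101)),"lid grip",W(p,(-79,-45,60.5)))
for n,q,z in (("nut",(500,190),.02),("deep",(722,204),.048),("b",(257,196),.04),("ring",(385,236),.04),("dish",(376,86),.026),("pinA",(72,165),.008),("pinC",(92,230),.008),("trayTL",(82,48),.028),("trayTR",(216,42),.028),("trayBR",(217,138),.028),("trayBL",(83,142),.028)):
    print(n,plane(ct,[T(*q)],z)[0].round(3))
for n,q,z in (("nut",(303,115),.02),("deep",(82,93),.048),("b",(545,103),.04),("b0",(545,103),.02),("ring",(418,85),.04)):
    print("scene",n,plane(cs,[S(*q)],z)[0].round(3))
E
python3 case.py
```

```text
case [ 0.58476505 -0.2959839  -0.10226454] -5.859326815825125
[[-0.9, -0.3], [-0.7, -0.4], [-0.8, -0.6], [-0.7, -0.3], [-0.6, 0.7], [-1.7, -0.0], [-1.1, -0.2], [-5.1, 0.1], [-0.3, -3.1], [0.2, -0.6]]
latch grip [ 0.54857314 -0.24703346  0.101     ] lid grip [ 0.5015839  -0.33268397  0.0605    ]
nut [ 0.461 -0.145  0.02 ]
deep [ 0.443 -0.415  0.048]
b [0.457 0.155 0.04 ]
ring [ 0.407 -0.001  0.04 ]
dish [0.592 0.009 0.026]
pinA [0.496 0.399 0.008]
pinC [0.413 0.373 0.008]
trayTL [0.643 0.379 0.028]
trayTR [0.649 0.208 0.028]
trayBR [0.529 0.207 0.028]
trayBL [0.525 0.377 0.028]
scene nut [ 0.459 -0.143  0.02 ]
scene deep [ 0.444 -0.415  0.048]
scene b [0.457 0.156 0.04 ]
scene b0 [0.442 0.159 0.02 ]
scene ring [0.428 0.    0.04 ]
```

The case fit agrees in both views, with residuals of about 1 px. The round thing at (0.457, 0.155) triangulates to 40 mm height, so it is the short socket. Next is the latch: I'll push it with closed fingers, tool x along case x.

```bash
cat >> h.py <<'E'
from scipy.spatial.transform import Rotation as Ro
CASE=(0.5845,-0.2970,np.radians(-5.86))
def W(P,p=CASE):
    c,s=np.cos(p[2]),np.sin(p[2]); x,y,z=np.array(P)/1e3
    return np.array([p[0]+c*x-s*y,p[1]+s*x+c*y,z])
def to(P,yaw=None):
    "shift in tool axes (mm) and turn (deg) to TCP point P (m) and tool-x heading yaw (deg)"
    s=status.read_state(); R=Ro.from_rotvec(s["orientation"]).as_matrix(); y0=np.degrees(np.arctan2(R[1,0],R[0,0]))
    t=0 if yaw is None else -((yaw-y0+180)%360-180)
    print("now",np.round(s["tool_pos"],4),"yaw %.1f"%y0,"-> shift mm",(R.T@(np.array(P)-s["tool_pos"])*1e3).round(1),"turn %.1f"%t,"t %.1f"%s["t"])
E
python3 -c "
from h import *
to(W((-15,45,180)),-5.86);to(W((-15,45,107)),-5.86)"
```

```text
now [ 0.1845 -0.5704  0.2347] yaw 17.9 -> shift mm [ 469.1 -184.2   55.1] turn 23.8 t 0.1
now [ 0.1845 -0.5704  0.2347] yaw 17.9 -> shift mm [ 469.1 -184.1  128.1] turn 23.8 t 0.1
```

servo_tool:
  plan: "0.469 -0.184 0.02 23.8;0.469 -0.184 0.02 23.8;0.469 -0.184 0.02 23.8;0.469 -0.184 0.02 23.8;0.469 -0.184 0.02 23.8;0.469 -0.184 0.02 23.8;0.469 -0.184 0.02 23.8;0.469 -0.184 0.02 23.8;0.469 -0.184 0.02 23.8;0.469 -0.184 0.02 23.8;0.469 -0.184 0.02 23.8;0.469 -0.184 0.02 23.8"
  grip: 1

```text
t: 1.1
tool_pos: [0.5678, -0.256, 0.2155]
orientation: [-3.137, 0.161, 0.001]
force: [0.1, -0.5, -1.0]
opening: 0.0178
gripper_force: 0.0
```

servo_tool:
  plan: "0 0 0 0;0 0 0 0;0 0 0 0;0 0 0 0"

```text
t: 1.43
tool_pos: [0.5658, -0.2585, 0.2158]
orientation: [3.137, -0.163, -0.001]
force: [0.8, -0.7, 0.1]
opening: 0.0005
gripper_force: 0.0
```

```bash
python3 look.py b;python3 -c "
from h import *
to(W((-15,45,107)),-5.86)
import pickle
c=pickle.load(open('top.pkl','rb')); im=c['image'][140:300,130:500]
im=(255*(im/255.)**0.6).astype(np.uint8)
cv2.imwrite('pics/crop_b.png',cv2.resize(im,None,fx=2.15,fy=2.15,interpolation=cv2.INTER_CUBIC))"
```

```text
scene 46.618148251274675 0.005129758480385885 [[-0.003, 0.815, -0.579, 1.214], [1.0, -0.005, -0.012, 0.003], [-0.012, -0.579, -0.815, 1.008], [0.0, 0.0, 0.0, 1.0]]
top 57.11402847146669 -0.08561089152885525 [[-0.007, -0.999, 0.036, 0.503], [-1.0, 0.007, 0.003, -0.011], [-0.003, -0.036, -0.999, 1.029], [0.0, 0.0, 0.0, 1.0]]
1.5333 [ 0.56576984 -0.25894419  0.21614641] [ 3.13711295e+00 -1.64000212e-01 -3.77920886e-05] 0.0006723209568597502
now [ 0.5658 -0.2589  0.2161] yaw -6.0 -> shift mm [  7.5  -9.1 109.1] turn -0.1 t 1.5
```

View pics/crop_b.png

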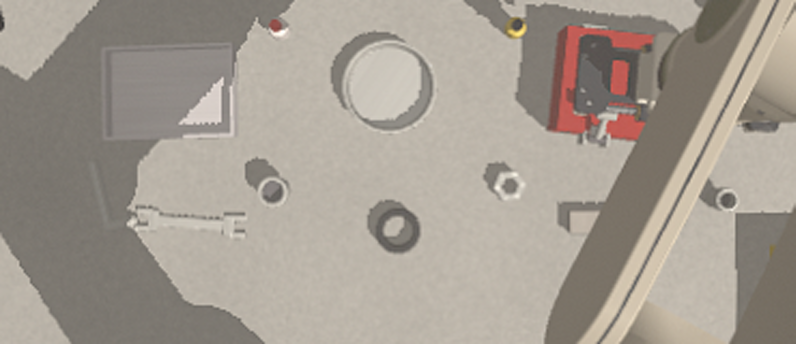

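Top crop: short socket at (272,188), nut at (509,184) with its shape now clear, and a block decoy at (590,220). The pin is still shaded at (100,195). Latch push next.

servo_tool:
  plan: "0.007 -0.009 0.03 0;0.007 -0.009 0.07 0;0.007 -0.009 0.109 0;0.007 -0.009 0.109 0;0.007 -0.009 0.109 0;0.007 -0.009 0.109 0"

```text
t: 2.03
tool_pos: [0.5751, -0.2507, 0.1094]
orientation: [3.136, -0.163, 0.003]
force: [0.5, -0.4, 0.4]
opening: 0.0006
gripper_force: 0.0
```

servo_tool:
  plan: "-0.01 0 0 0;-0.02 0 0 0;-0.03 0 0 0;-0.04 0 0 0;-0.05 0 0 0;-0.06 0 0 0;-0.07 0 0 0;-0.08 0 0 0;-0.085 0 0 0;-0.085 0 0 0;-0.085 0 0 0"

```text
t: 2.95
tool_pos: [0.4912, -0.2418, 0.1094]
orientation: [3.136, -0.162, 0.005]
force: [0.4, -0.7, 0.5]
opening: 0.0006
gripper_force: 0.0
```

servo_tool:
  plan: "0 0 -0.04 0;0 0 -0.08 0;0 0.03 -0.1 0;0 0.06 -0.1 0;0 0.09 -0.1 0;0 0.09 -0.1 0;0 0.09 -0.1 0"
  grip: -0.2

```text
t: 3.53
tool_pos: [0.4809, -0.3318, 0.2076]
orientation: [3.137, -0.165, 0.001]
force: [-0.0, 0.2, 0.4]
opening: 0.0427
gripper_force: 0.0
```

```bash
python3 look.py c;python3 -c "
from h import *
to(W((-79,-45,62.5)),-5.86)
import pickle
c=pickle.load(open('scene.pkl','rb')); im=c['image'][130:260,130:350]
im=(255*(im/255.)**0.6).astype(np.uint8)
cv2.imwrite('pics/crop_c.png',cv2.resize(im,None,fx=3,fy=3,interpolation=cv2.INTER_CUBIC))"
```

```text
scene 46.618148251274675 0.005129758480385885 [[-0.003, 0.815, -0.579, 1.214], [1.0, -0.005, -0.012, 0.003], [-0.012, -0.579, -0.815, 1.008], [0.0, 0.0, 0.0, 1.0]]
top 57.11402847146669 -0.08561089152885525 [[-0.007, -0.999, 0.036, 0.503], [-1.0, 0.007, 0.003, -0.011], [-0.003, -0.036, -0.999, 1.029], [0.0, 0.0, 0.0, 1.0]]
3.6333 [ 0.48105549 -0.32989473  0.2070314 ] [-3.13683329e+00  1.61272361e-01  1.21098461e-05] 0.05082638821496607
now [ 0.4811 -0.3299  0.207 ] yaw -5.9 -> shift mm [ 20.6   1.8 144.5] turn -0.0 t 3.6
```

View pics/crop_c.png

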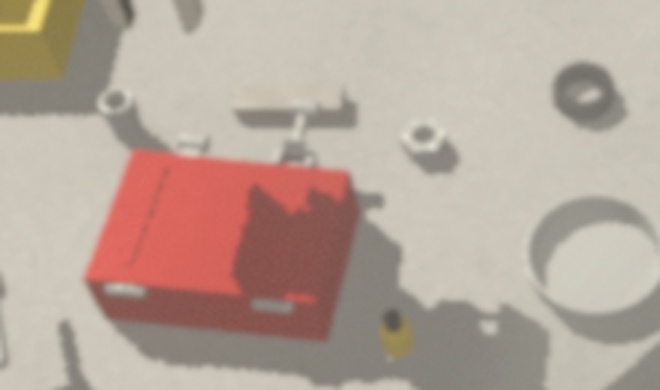

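The latch is flipped: its lever now points toward the robot at crop (298,115), and the lid grip is clear at (190,145). I'll pinch the grip ends near the fingertips and carry it along the hinge arc.

servo_tool:
  plan: "0.02 0.002 0.04 0;0.02 0.002 0.08 0;0.02 0.002 0.12 0;0.02 0.002 0.14 0;0.02 0.002 0.14 0;0.02 0.002 0.14 0;0.02 0.002 0.14 0"

```text
t: 4.22
tool_pos: [0.5019, -0.3346, 0.0693]
orientation: [3.136, -0.16, 0.004]
force: [0.1, 0.4, 0.3]
opening: 0.056
gripper_force: 0.0
```

servo_tool:
  plan: "0 0 0 0;0 0 0 0;0 0 0 0;0 0 0 0;0 0 0 0;0 0 0 0;0 0 0 0;0 0 0 0"
  grip: 1
  grip_force: 25

```text
t: 4.88
tool_pos: [0.501, -0.3328, 0.0676]
orientation: [-3.135, 0.161, -0.001]
force: [0.1, 9.7, 7.6]
opening: 0.0236
gripper_force: 25.0
```

```bash
python3 -c "
from h import *
to(W((-79,-45,66.5)),-5.86); print(status.read_state()['force'],status.read_state()['opening'])
for k in range(1,13):
    for t in [k*1.5/12]:
        a=t+np.arctan2(4,144);print(round(.144*np.cos(.0278)-.144*np.cos(a),4),0,-round(.144*np.sin(a)-.004,4),0)"
```

```text
now [ 0.501  -0.3328  0.0676] yaw -5.9 -> shift mm [0.4 0.9 1.1] turn -0.0 t 4.9
[0.06804747 9.67572649 7.56682117] 0.023590732324926946
0.0016 0 -0.0179 0
0.0055 0 -0.0355 0
0.0115 0 -0.0524 0
0.0195 0 -0.0685 0
0.0296 0 -0.0835 0
0.0413 0 -0.097 0
0.0547 0 -0.109 0
0.0695 0 -0.1193 0
0.0855 0 -0.1276 0
0.1023 0 -0.1339 0
0.1199 0 -0.138 0
0.1378 0 -0.1399 0
```

servo_tool:
  plan: "0.001 0 -0.009 0;0.002 0 -0.018 0;0.003 0 -0.027 0;0.0055 0 -0.0355 0;0.008 0 -0.044 0;0.0115 0 -0.0525 0;0.015 0 -0.0605 0;0.0195 0 -0.0685 0;0.0245 0 -0.076 0;0.0295 0 -0.0835 0;0.0355 0 -0.0905 0;0.0415 0 -0.097 0"

```text
t: 5.88
tool_pos: [0.541, -0.3375, 0.1634]
orientation: [-3.135, 0.161, 0.005]
force: [-1.1, 4.9, -3.5]
opening: 0.0239
gripper_force: 25.0
```

servo_tool:
  plan: "0.0065 0 -0.006 0;0.0135 0 -0.012 0;0.0205 0 -0.0175 0;0.0285 0 -0.0225 0;0.0365 0 -0.0265 0;0.0445 0 -0.0305 0;0.0525 0 -0.034 0;0.061 0 -0.037 0;0.07 0 -0.039 0;0.0785 0 -0.041 0;0.0875 0 -0.0425 0;0.0965 0 -0.043 0"

```text
t: 6.88
tool_pos: [0.6377, -0.3489, 0.2078]
orientation: [3.137, -0.162, -0.001]
force: [-2.8, 1.0, 2.3]
opening: 0.0237
gripper_force: 25.0
```

servo_tool:
  plan: "0 0 0 0;0 0 0 0;0 0 0 0;0 0 0 0"

```text
t: 7.22
tool_pos: [0.6377, -0.3489, 0.2078]
orientation: [3.137, -0.162, 0.002]
force: [0.5, 0.2, 3.4]
opening: 0.0234
gripper_force: 25.0
```

```bash
python3 -c "
from h import *
s=status.read_state(); p=s['tool_pos'];c,q=np.cos(CASE[2]),np.sin(CASE[2]);d=p[:2]-CASE[:2]
print((c*d[0]+q*d[1],-q*d[0]+c*d[1],p[2]),s['opening'],s['force'],s['t'])"
```

```text
(np.float64(0.05820817636294269), np.float64(-0.046225475540523885), np.float64(0.2077825619010524)) 0.023387233922983017 [0.53390834 0.22434033 3.38100492] 7.2167
```

servo_tool:
  plan: "0 0 0 0;0 0 0 0;0 0 0 0;0 0 0 0;0 0 -0.02 0;0 0 -0.05 0;0 0 -0.05 0;-0.04 0.01 -0.05 0;-0.08 0.02 -0.05 0;-0.12 0.04 -0.05 0;-0.16 0.06 -0.05 0;-0.185 0.085 -0.05 0"
  grip: -0.2

```text
t: 8.22
tool_pos: [0.4432, -0.4133, 0.2571]
orientation: [-3.137, 0.159, -0.0]
force: [-0.0, 0.1, 0.3]
opening: 0.0561
gripper_force: 0.0
```

```bash
python3 look.py d >/dev/null;python3 -c "
from h import *
to((.443,-.415,.034),-5.86)
import pickle
c=pickle.load(open('top.pkl','rb')); im=c['image'][150:260,140:500]
im=(255*(im/255.)**0.6).astype(np.uint8)
cv2.imwrite('pics/crop_d.png',cv2.resize(im,None,fx=2.2,fy=2.2,interpolation=cv2.INTER_CUBIC))"
```

```text
now [ 0.4404 -0.4174  0.2574] yaw -6.2 -> shift mm [  2.5  -3.2 223.4] turn -0.3 t 8.3
```

View pics/crop_d.png

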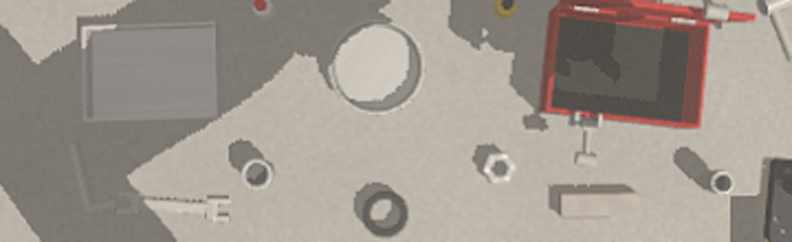

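The lid stands open and the empty case is visible. The deep socket is still at crop (721,181), so I'll pick it now.

servo_tool:
  plan: "0.0025 -0.003 0.04 0;0.0025 -0.003 0.08 0;0.0025 -0.003 0.12 0;0.0025 -0.003 0.16 0;0.0025 -0.003 0.19 0;0.0025 -0.003 0.21 0;0.0025 -0.003 0.223 0;0.0025 -0.003 0.223 0;0.0025 -0.003 0.223 0;0.0025 -0.003 0.223 0"

```text
t: 9.15
tool_pos: [0.449, -0.4125, 0.0361]
orientation: [3.135, -0.161, 0.004]
force: [-0.8, -0.4, 0.6]
opening: 0.0556
gripper_force: 0.0
```

servo_tool:
  plan: "0 0 0 0;0 0 0 0;0 0 0 0;0 0 0 0;0 0 0 0;0 0 0 0;0 0 0 0;0 0 0 0"
  grip: 1

```text
t: 9.82
tool_pos: [0.4482, -0.4121, 0.0349]
orientation: [3.136, -0.161, 0.002]
force: [-0.6, -1.6, 6.0]
opening: 0.0295
gripper_force: 25.0
```

servo_tool:
  plan: "0 0 -0.04 0;0 0 -0.08 0;0 0 -0.12 0;0 0 -0.16 0;0 0 -0.16 0;0 0 -0.16 0;0 0 -0.16 0"

```text
t: 10.4
tool_pos: [0.4475, -0.4109, 0.1931]
orientation: [-3.136, 0.161, 0.001]
force: [-0.2, 0.2, -1.1]
opening: 0.0293
gripper_force: 25.0
```

```bash
python3 -c "
from h import *
to(W((-15,-35,150)),-5.86);to(W((-15,-35,42)),-5.86)"
```

```text
now [ 0.4475 -0.4109  0.1931] yaw -5.9 -> shift mm [109.7 -92.3  43. ] turn -0.0 t 10.4
now [ 0.4475 -0.4109  0.1931] yaw -5.9 -> shift mm [109.8 -92.1 151. ] turn -0.0 t 10.4
```

servo_tool:
  plan: "0.027 -0.023 0 0;0.055 -0.046 0 0;0.082 -0.069 0 0;0.11 -0.092 0 0;0.11 -0.092 0 0;0.11 -0.092 0.04 0;0.11 -0.092 0.08 0;0.11 -0.092 0.11 0;0.11 -0.092 0.135 0;0.11 -0.092 0.151 0;0.11 -0.092 0.151 0;0.11 -0.092 0.151 0"

```text
t: 11.4
tool_pos: [0.5641, -0.3294, 0.0389]
orientation: [-3.134, 0.161, 0.009]
force: [0.0, 0.3, -0.3]
opening: 0.0298
gripper_force: 25.0
```

servo_tool:
  plan: "0 0 0 0;0 0 0 0;0 0 0 0;0 0 0 0;0 0 0 0"
  grip: 0.1

```text
t: 11.82
tool_pos: [0.5669, -0.3314, 0.0437]
orientation: [3.137, -0.161, 0.001]
force: [-0.3, 0.8, 0.8]
opening: 0.0422
gripper_force: 0.0
```

servo_tool:
  plan: "0 0 -0.02 0;0 0 -0.05 0;0 0 -0.09 0;0 0 -0.13 0;0 0 -0.16 0;0 0 -0.18 0;0 0 -0.18 0;0 0 -0.18 0;0 0 -0.18 0"

```text
t: 12.57
tool_pos: [0.5662, -0.3309, 0.222]
orientation: [-3.137, 0.161, 0.002]
force: [-0.3, -0.2, -0.3]
opening: 0.0419
gripper_force: 0.0
```

```bash
python3 -c "
from h import *
to((.457,.155,.18),-5.86)
import pickle
c=pickle.load(open('top.pkl','rb'))
T=lambda u,v:(140+u/2.2,150+v/2.2)
for n,q,z in (('nut',(497.5,167),.02),('short',(257,173),.04),('dish',(376,68),.026),('pinA',(73,145),.008),('pinC',(90,210),.008)): print(n,plane(c,[T(*q)],z)[0].round(4))"
```

```text
now [ 0.5662 -0.3309  0.222 ] yaw -5.9 -> shift mm [-158.4 -472.1   42.5] turn -0.0 t 12.6
nut [ 0.4627 -0.1419  0.02  ]
short [0.4582 0.1549 0.04  ]
dish [0.587  0.0086 0.026 ]
pinA [0.4933 0.3977 0.008 ]
pinC [0.4103 0.3753 0.008 ]
```

servo_tool:
  plan: "-0.158 -0.473 0 0;-0.158 -0.473 0 0;-0.158 -0.473 0 0;-0.158 -0.473 0 0;-0.158 -0.473 0 0;-0.158 -0.473 0 0;-0.158 -0.473 0 0;-0.158 -0.473 0 0;-0.158 -0.473 0 0;-0.158 -0.473 0 0;-0.158 -0.473 0 0;-0.158 -0.473 0 0"
  grip: -0.3

```text
t: 13.57
tool_pos: [0.4559, 0.1572, 0.2209]
orientation: [3.137, -0.161, -0.005]
force: [0.9, 0.4, 0.1]
opening: 0.0602
gripper_force: 0.0
```

servo_tool:
  plan: "0 0 0 0;0 0 0 0;0 0 0 0;0 0 0 0"

```text
t: 13.9
tool_pos: [0.4577, 0.1543, 0.222]
orientation: [3.136, -0.163, -0.003]
force: [-0.2, -1.4, -0.2]
opening: 0.0602
gripper_force: 0.0
```

```bash
python3 look.py e >/dev/null;python3 -c "
from h import *
to((.458,.155,.030),-5.86)
import pickle
c=pickle.load(open('top.pkl','rb')); im=c['image'][150:260,140:500]
im=(255*(im/255.)**0.6).astype(np.uint8)
cv2.imwrite('pics/crop_e.png',cv2.resize(im,None,fx=2.2,fy=2.2,interpolation=cv2.INTER_CUBIC))"
```

```text
now [0.4581 0.1541 0.2225] yaw -6.0 -> shift mm [-1.000e-01 -1.000e+00  1.925e+02] turn -0.2 t 14.0
```

View pics/crop_e.png

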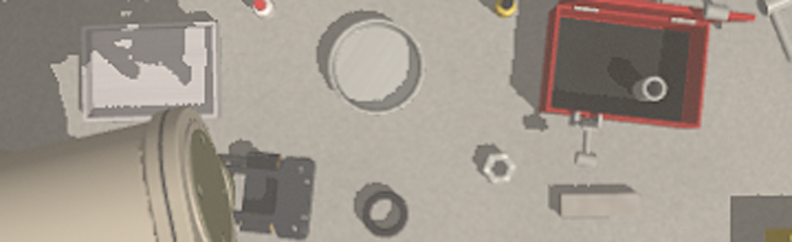

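The deep socket stands in the case at crop (653,88), and the arm is over the short socket. Picking the short socket.

servo_tool:
  plan: "0 0 0.04 0;0 0 0.08 0;0 0 0.12 0;0 0 0.15 0;0 0 0.175 0;0 0 0.192 0;0 0 0.192 0;0 0 0.192 0"

```text
t: 14.67
tool_pos: [0.4573, 0.1543, 0.0303]
orientation: [3.137, -0.164, -0.004]
force: [0.8, 0.1, -0.6]
opening: 0.0603
gripper_force: 0.0
```

servo_tool:
  plan: "0 0 0 0;0 0 0 0;0 0 0 0;0 0 0 0;0 0 0 0;0 0 0 0;0 0 0 0"
  grip: 1

```text
t: 15.25
tool_pos: [0.4591, 0.1559, 0.0325]
orientation: [-3.137, 0.161, -0.004]
force: [-0.7, 0.5, 7.3]
opening: 0.0372
gripper_force: 25.0
```

servo_tool:
  plan: "0 0 -0.04 0;0 0 -0.08 0;0 0 -0.12 0;0 0 -0.16 0;0 0 -0.16 0;0 0 -0.16 0;0 0 -0.16 0"

```text
t: 15.83
tool_pos: [0.4575, 0.1555, 0.1905]
orientation: [3.137, -0.161, -0.001]
force: [0.3, -0.6, -1.7]
opening: 0.0378
gripper_force: 25.0
```

```bash
python3 look.py f >/dev/null;python3 -c "
from h import *
to(W((-15,38,180)),-5.86)"
```

```text
now [0.4565 0.1552 0.1888] yaw -5.9 -> shift mm [158.6 398.8   8.7] turn -0.0 t 15.9
```

servo_tool:
  plan: "0.159 0.399 0 0;0.159 0.399 0 0;0.159 0.399 0 0;0.159 0.399 0 0;0.159 0.399 0 0;0.159 0.399 0 0;0.159 0.399 0 0;0.159 0.399 0 0;0.159 0.399 0 0;0.159 0.399 0 0;0.159 0.399 0 0;0.159 0.399 0 0"

```text
t: 16.93
tool_pos: [0.574, -0.2607, 0.1879]
orientation: [-3.136, 0.167, 0.006]
force: [-0.1, -0.0, -1.7]
opening: 0.0373
gripper_force: 25.0
```

servo_tool:
  plan: "0 0 0 0;0 0 0 0;0 0 0.04 0;0 0 0.08 0;0 0 0.11 0;0 0 0.135 0;0 0 0.152 0;0 0 0.152 0;0 0 0.152 0"

```text
t: 17.68
tool_pos: [0.5745, -0.2555, 0.0381]
orientation: [-3.136, 0.158, 0.003]
force: [0.7, 0.5, -0.6]
opening: 0.0375
gripper_force: 25.0
```

servo_tool:
  plan: "0 0 0 0;0 0 0 0;0 0 0 0;0 0 0 0;0 0 0 0"
  grip: -0.05

```text
t: 18.1
tool_pos: [0.5756, -0.2579, 0.0398]
orientation: [3.137, -0.161, 0.002]
force: [0.6, 0.1, -0.4]
opening: 0.0491
gripper_force: 0.0
```

servo_tool:
  plan: "0 0 -0.02 0;0 0 -0.05 0;0 0 -0.09 0;0 0 -0.13 0;0 0 -0.16 0;0 0 -0.18 0;0 0 -0.18 0;0 0 -0.18 0"

```text
t: 18.77
tool_pos: [0.5761, -0.2583, 0.2212]
orientation: [3.136, -0.161, 0.006]
force: [0.2, -0.0, -0.6]
opening: 0.0485
gripper_force: 0.0
```

```bash
python3 look.py g >/dev/null;python3 -c "
from h import *
to((.4627,-.143,.15),-5.86)
import pickle
ims=[]
for n,(x0,y0) in (('top',(140,190)),('top',(350,205)),('top',(380,140))):
    c=pickle.load(open(n+'.pkl','rb')); im=c['image'][y0:y0+90,x0:x0+110]
    if n=='top' and x0==350: im=c['image'][y0:y0+45,x0:x0+55]
    im=(255*(im/255.)**0.5).astype(np.uint8)
    ims.append(cv2.resize(im,(260,213),interpolation=cv2.INTER_CUBIC))
cv2.imwrite('pics/crop_g.png',np.hstack(ims))"
```

```text
now [ 0.5745 -0.2574  0.2176] yaw -5.9 -> shift mm [-122.9 -102.3   67.9] turn -0.0 t 18.9
```

View pics/crop_g.png

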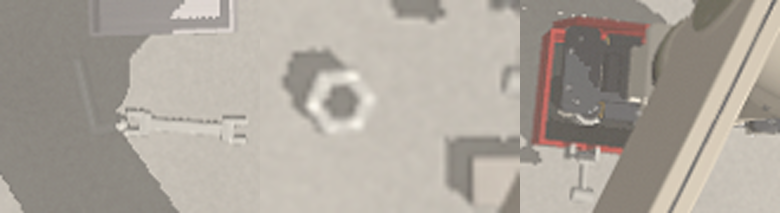

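Panels: pin at the left, still dim with its corner near panel (98,128). Nut in the middle at (341,100), vertices left and right. The case is hidden by the arm. Measuring the nut's angle from its contour.

```bash
python3 -c "
from h import *
import pickle
c=pickle.load(open('top.pkl','rb')); g=cv2.cvtColor(c['image'][212:240,353:382],cv2.COLOR_BGR2GRAY)
g=cv2.resize(g,None,fx=8,fy=8,interpolation=cv2.INTER_CUBIC); print(np.median(g),g.max())
for th in (195,205,215):
    m=(g>th).astype(np.uint8); cn=max(cv2.findContours(m,cv2.RETR_EXTERNAL,2)[0],key=cv2.contourArea); h=cv2.convexHull(cn)[:,0]
    uv=(h+.5)/8-.5+[353,212]; w=plane(c,uv,.02)
    M=cv2.moments(w[:,:2].astype(np.float32)*1000); ct=np.array([M['m10'],M['m01']])/M['m00']
    # dense polygon sampling
    P=np.vstack([np.linspace(w[i,:2],w[(i+1)%len(w),:2],30) for i in range(len(w))])*1000-ct; a=np.arctan2(P[:,1],P[:,0]); r=np.hypot(*P.T)
    da=np.abs(np.diff(np.r_[a,a[0]])); da=np.minimum(da,2*np.pi-da)
    F=np.sum(r*np.exp(6j*a)*da); print(th,ct,r.min(),r.max(),'vertex deg',np.degrees(np.angle(F))/6%60)
"
```

```text
147.0 242
195 [ 460.4217293  -128.05011595] 2.4431322968336895 4.127876240002471 vertex deg 47.22700922219828
205 [ 460.23701071 -127.98106314] 2.2160722543694438 3.3819874565079213 vertex deg 50.18907933850279
215 [ 460.15729395 -127.82309374] 1.8616735418836095 2.760585195468346 vertex deg 31.918667512563644
```

```bash
python3 -c "
from h import *
import pickle
c=pickle.load(open('top.pkl','rb')); g=cv2.cvtColor(c['image'][212:240,353:382],cv2.COLOR_BGR2GRAY)
g=cv2.resize(g,None,fx=8,fy=8,interpolation=cv2.INTER_CUBIC)
for th in (160,165,170,176,182):
    m=(g>th).astype(np.uint8); cn=max(cv2.findContours(m,cv2.RETR_EXTERNAL,2)[0],key=cv2.contourArea); h=cv2.convexHull(cn)[:,0]
    uv=(h+.5)/8-.5+[353,212]; w=plane(c,uv,.02)
    M=cv2.moments(w[:,:2].astype(np.float32)*1000); ct=np.array([M['m10'],M['m01']])/M['m00']
    P=np.vstack([np.linspace(w[i,:2],w[(i+1)%len(w),:2],30) for i in range(len(w))])*1000-ct; a=np.arctan2(P[:,1],P[:,0]); r=np.hypot(*P.T)
    da=np.abs(np.diff(np.r_[a,a[0]])); da=np.minimum(da,2*np.pi-da)
    F=np.sum(r*np.exp(6j*a)*da); print(th,ct,r.min(),r.max(),'vertex deg',np.degrees(np.angle(F))/6%60)
"
```

```text
160 [ 462.07021622 -144.27060505] 17.533764643690308 20.26575591429559 vertex deg 30.783613778644426
165 [ 462.15043263 -144.16846862] 17.290414530384695 20.128167379009163 vertex deg 30.79662592927073
170 [ 462.19016188 -144.09055555] 17.00205615481932 20.013408954179702 vertex deg 31.159257761963676
176 [ 457.60815056 -144.255229  ] 10.123728322259455 20.194318772438276 vertex deg 57.97581169061928
182 [ 449.75071777 -152.2128911 ] 2.705302758289787 5.447092851269585 vertex deg 41.8389318629698
```

servo_tool:
  plan: "-0.03 -0.025 0 -7;-0.06 -0.05 0 -14;-0.09 -0.075 0 -21;-0.122 -0.1 0.02 -28;-0.122 -0.1 0.05 -35;-0.122 -0.1 0.09 -38;-0.122 -0.1 0.12 -38;-0.122 -0.1 0.12 -38;-0.122 -0.1 0.12 -38;-0.122 -0.1 0.12 -38"
  grip: -0.3

```text
t: 19.7
tool_pos: [0.4644, -0.1459, 0.0999]
orientation: [-3.019, -0.868, -0.0]
force: [0.2, -0.5, 0.4]
opening: 0.0605
gripper_force: 0.0
```

```bash
python3 -c "
from h import *
to((.4622,-.144,.020),32)"
```

```text
now [ 0.4644 -0.1459  0.0999] yaw 32.1 -> shift mm [-0.9 -2.8 79.9] turn 0.1 t 19.7
```

servo_tool:
  plan: "-0.001 -0.003 0.03 0;-0.001 -0.003 0.055 0;-0.001 -0.003 0.07 0;-0.001 -0.003 0.079 0;-0.001 -0.003 0.079 0;-0.001 -0.003 0.079 0;-0.001 -0.003 0.079 0"

```text
t: 20.28
tool_pos: [0.4633, -0.1444, 0.0221]
orientation: [3.017, 0.868, 0.004]
force: [0.7, -0.8, 0.3]
opening: 0.0603
gripper_force: 0.0
```

servo_tool:
  plan: "0 0 0 0;0 0 0 0;0 0 0 0;0 0 0 0;0 0 0 0;0 0 0 0;0 0 0 0"
  grip: 1
  grip_force: 35

```text
t: 20.87
tool_pos: [0.4619, -0.1437, 0.0204]
orientation: [3.019, 0.869, 0.001]
force: [-1.5, 1.8, 6.3]
opening: 0.0359
gripper_force: 34.6
```

servo_tool:
  plan: "0 0 -0.02 0;0 0 -0.05 0;0 0 -0.09 0;0 0 -0.12 0;0 0 -0.12 0;0 0 -0.12 0"

```text
t: 21.37
tool_pos: [0.4631, -0.1443, 0.1421]
orientation: [3.016, 0.868, 0.005]
force: [0.7, 0.3, -1.5]
opening: 0.036
gripper_force: 34.6
```

```bash
python3 -c "
from h import *
to((.589,.0087,.15),32)
print(status.read_state()['opening'])"
```

```text
now [ 0.4631 -0.1443  0.1421] yaw 32.1 -> shift mm [188.  -62.6  -7.7] turn 0.1 t 21.4
0.03597938206202944
```

servo_tool:
  plan: "0.036 -0.012 0 0;0.072 -0.024 0 0;0.108 -0.036 0 0;0.144 -0.048 0 0;0.188 -0.0625 0 0;0.188 -0.0625 0 0;0.188 -0.0625 0.03 0;0.188 -0.0625 0.06 0;0.188 -0.0625 0.09 0;0.188 -0.0625 0.114 0;0.188 -0.0625 0.114 0;0.188 -0.0625 0.114 0"

```text
t: 22.37
tool_pos: [0.5856, 0.0093, 0.0231]
orientation: [-3.018, -0.869, 0.006]
force: [0.1, 0.1, -0.8]
opening: 0.0358
gripper_force: 34.9
```

servo_tool:
  plan: "0 0 0 0;0 0 0.001 0;0 0 0.001 0;0 0 0.001 0;0 0 0.001 0"
  grip: -0.05

```text
t: 22.78
tool_pos: [0.5876, 0.0092, 0.025]
orientation: [3.019, 0.869, 0.0]
force: [-0.4, 1.0, 0.2]
opening: 0.0484
gripper_force: 0.0
```

servo_tool:
  plan: "0 0 -0.02 0;0 0 -0.05 0;0 0 -0.09 0;0 0 -0.13 0;-0.04 0 -0.16 0;-0.08 0 -0.18 0;-0.12 0 -0.2 0;-0.15 0 -0.2 0;-0.15 0 -0.2 0;-0.15 0 -0.2 0"

```text
t: 23.62
tool_pos: [0.46, -0.0716, 0.2264]
orientation: [3.018, 0.865, 0.004]
force: [-0.1, 0.0, -0.1]
opening: 0.0487
gripper_force: 0.0
```

```bash
python3 look.py i >/dev/null;python3 -c "
from h import *
import pickle
c=pickle.load(open('top.pkl','rb')); im=c['image'][140:260,140:480]
im=(255*(im/255.)**0.5).astype(np.uint8)
cv2.imwrite('pics/crop_i.png',cv2.resize(im,None,fx=2.3,fy=2.3,interpolation=cv2.INTER_CUBIC))"
```

```text
(no output)
```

View pics/crop_i.png

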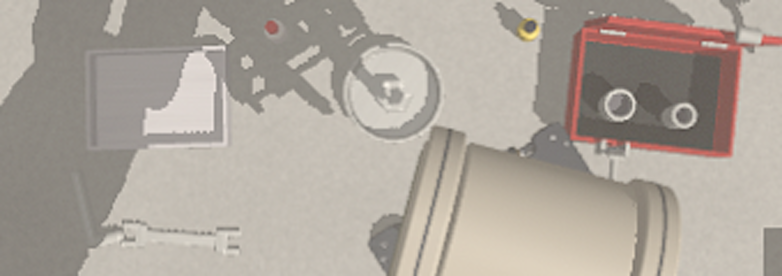

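Both sockets are in the case, at crop (620,104) and (684,115), and the nut is in the dish at (393,93). The pin at about (85,205) is still in the arm's shadow. I'll swing the arm to the far left to clear it.

```bash
python3 -c "
from h import *
to((.25,.5,.25),32)"
```

```text
now [ 0.461  -0.0705  0.2252] yaw 32.1 -> shift mm [ 124.3 -595.4  -25. ] turn 0.1 t 23.7
```

servo_tool:
  plan: "0.124 -0.595 -0.02 0;0.124 -0.595 -0.02 0;0.124 -0.595 -0.02 0;0.124 -0.595 -0.02 0;0.124 -0.595 -0.02 0;0.124 -0.595 -0.02 0;0.124 -0.595 -0.02 0;0.124 -0.595 -0.02 0;0.124 -0.595 -0.02 0;0.124 -0.595 -0.02 0;0.124 -0.595 -0.02 0;0.124 -0.595 -0.02 0"

```text
t: 24.72
tool_pos: [0.285, 0.4011, 0.2406]
orientation: [3.018, 0.872, -0.002]
force: [0.7, 0.4, 0.1]
opening: 0.049
gripper_force: 0.0
```

servo_tool:
  plan: "0.05 -0.11 0 0;0.05 -0.11 0 0;0.05 -0.11 0 0;0.05 -0.11 0 0;0.05 -0.11 0 0"

```text
t: 25.13
tool_pos: [0.2688, 0.5198, 0.2385]
orientation: [3.014, 0.874, -0.006]
force: [-0.2, 0.7, 0.5]
opening: 0.0489
gripper_force: 0.0
```

```bash
python3 look.py j >/dev/null;python3 -c "
from h import *
import pickle
print(status.read_state()['tool_pos'])
ims=[]
for n,(x0,y0) in (('top',(160,200)),('scene',(400,140))):
    c=pickle.load(open(n+'.pkl','rb')); im=c['image'][y0:y0+65,x0:x0+100]
    im=(255*(im/255.)**0.6).astype(np.uint8)
    ims.append(cv2.resize(im,None,fx=4,fy=4,interpolation=cv2.INTER_CUBIC))
cv2.imwrite('pics/crop_j.png',np.hstack(ims))"
```

```text
[0.2701092  0.51797488 0.24025061]
```

View pics/crop_j.png

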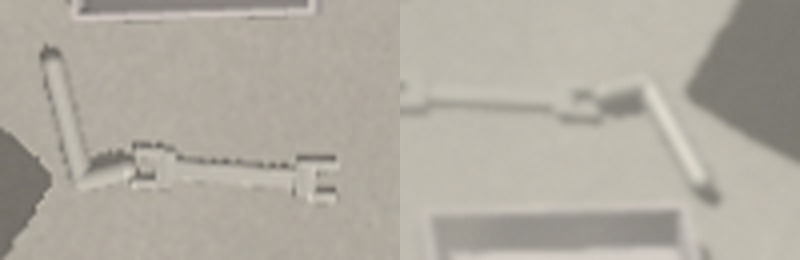

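The pin is clear now. In the top crop the long leg runs from its tip at (50,48) to the corner at (79,186), and the short leg ends at (135,168) beside the spanner. I'll grip the long leg near its balance point.

```bash
python3 -c "
from h import *
import pickle
c=pickle.load(open('top.pkl','rb')); T=lambda u,v:(160+u/4-.4,200+v/4-.4)
A,C,B=plane(c,[T(52,49),T(80,188),T(135,169)],.008)[:,:2]
d=(C-A)/np.linalg.norm(C-A); print(A,C,B,np.linalg.norm(C-A)*1e3,np.linalg.norm(B-C)*1e3,np.degrees(np.arctan2(*d[::-1])))
cs=pickle.load(open('scene.pkl','rb')); S=lambda u,v:(400+(u-400)/4-.4,140+v/4-.4)
print(plane(cs,[S(714,197),S(645,80)],.008)[:,:2])
g=A+d*.061; print('grasp',g); h=np.degrees(np.arctan2(*d[::-1]))
to((g[0],g[1],.10),h+180)"
```

```text
[0.50471276 0.39941398] [0.40706001 0.37908485] [0.42040611 0.3395625 ] 99.74634321563771 41.7149216767276 -168.2402531035184
[[0.50402159 0.40430543]
 [0.40489864 0.37619098]]
grasp [0.4449931  0.38698167]
now [0.2701 0.518  0.2403] yaw 32.2 -> shift mm [ 78.5 203.9 140.3] turn 20.4 t 25.2
```

servo_tool:
  plan: "0.013 0.034 0 6;0.026 0.068 0 12;0.04 0.102 0 18.7;0.053 0.136 0 18.7;0.066 0.17 0 18.7;0.0785 0.204 0.04 18.7;0.0785 0.204 0.08 18.7;0.0785 0.204 0.12 18.7;0.0785 0.204 0.14 18.7;0.0785 0.204 0.14 18.7;0.0785 0.204 0.14 18.7;0.0785 0.204 0.14 18.7"

```text
t: 26.23
tool_pos: [0.4469, 0.3872, 0.1043]
orientation: [-3.118, -0.366, -0.005]
force: [0.6, 0.6, 1.0]
opening: 0.0482
gripper_force: 0.0
```

```bash
python3 -c "
from h import *
to((.4447,.387,.02),13.5)"
```

```text
now [0.4469 0.3872 0.1043] yaw 13.4 -> shift mm [-2.4 -0.2 84.3] turn -0.1 t 26.2
```

servo_tool:
  plan: "-0.001 0 0.03 0;-0.001 0 0.055 0;-0.001 0 0.07 0;-0.001 0 0.079 0;-0.001 0 0.079 0;-0.001 0 0.079 0;-0.001 0 0.079 0"

```text
t: 26.82
tool_pos: [0.4462, 0.3877, 0.0251]
orientation: [-3.118, -0.367, -0.005]
force: [0.2, 0.1, 0.5]
opening: 0.0489
gripper_force: 0.0
```

servo_tool:
  plan: "0 0 0 0;0 0 0 0"

```text
t: 26.98
tool_pos: [0.4456, 0.3872, 0.0242]
orientation: [-3.119, -0.367, -0.004]
force: [0.3, -0.6, 0.0]
opening: 0.0487
gripper_force: 0.0
```

servo_tool:
  plan: "0 0 0.002 0;0 0 0.004 0;0 0 0.004 0"

```text
t: 27.23
tool_pos: [0.4444, 0.3863, 0.018]
orientation: [3.12, 0.367, -0.001]
force: [0.3, -0.3, -0.6]
opening: 0.049
gripper_force: 0.0
```

servo_tool:
  plan: "0 0 0 0;0 0 0 0;0 0 0 0;0 0 0 0;0 0 0 0;0 0 0 0;0 0 0 0"
  grip: 1
  grip_force: 45

```text
t: 27.82
tool_pos: [0.4447, 0.3865, 0.0185]
orientation: [-3.12, -0.367, -0.0]
force: [-0.6, -0.3, -0.3]
opening: 0.015
gripper_force: 45.0
```

servo_tool:
  plan: "0 0 -0.01 0;0 0 -0.02 0;0 0 -0.04 0;0 0 -0.06 0;0 0 -0.09 0;0 0 -0.1 0;0 0 -0.1 0;0 0 -0.1 0"

```text
t: 28.48
tool_pos: [0.4452, 0.3869, 0.1192]
orientation: [-3.119, -0.367, -0.003]
force: [-0.7, 0.0, -1.2]
opening: 0.015
gripper_force: 45.0
```

```bash
python3 -c "
from h import *
to((.582,.293,.12),13.5-88-(-166.5))
print(status.read_state()['opening'])"
```

```text
now [0.4452 0.3869 0.1192] yaw 13.4 -> shift mm [111.3 123.1  -0.7] turn -78.6 t 28.5
0.0150474159122837
```

servo_tool:
  plan: "0.01 0.011 0 -7.1;0.02 0.022 0 -14.2;0.03 0.033 0 -21.3;0.04 0.044 0 -28.4;0.05 0.055 0 -35.5;0.06 0.066 0 -42.6;0.07 0.077 0 -49.7;0.08 0.088 0 -56.8;0.09 0.1 0 -63.9;0.1 0.11 0 -71;0.111 0.123 0 -78.1;0.111 0.123 0 -78.5"

```text
t: 29.48
tool_pos: [0.5819, 0.2901, 0.1156]
orientation: [-2.177, -2.265, 0.005]
force: [-0.4, -0.1, -0.8]
opening: 0.0146
gripper_force: 45.0
```

servo_tool:
  plan: "0 0 0 0;0 0 0 0;0 0 0 0"

```text
t: 29.73
tool_pos: [0.58, 0.293, 0.1173]
orientation: [-2.185, -2.256, 0.002]
force: [0.5, -0.3, -1.2]
opening: 0.015
gripper_force: 45.0
```

```bash
python3 look.py k >/dev/null;python3 -c "
from h import *
import pickle
to((.582,.293,.0245),92)
ims=[]
for n,(x0,y0) in (('top',(150,140)),('scene',(390,150))):
    c=pickle.load(open(n+'.pkl','rb')); im=c['image'][y0:y0+90,x0:x0+100]
    im=(255*(im/255.)**0.6).astype(np.uint8)
    ims.append(cv2.resize(im,None,fx=4,fy=4,interpolation=cv2.INTER_CUBIC))
cv2.imwrite('pics/crop_k.png',np.hstack(ims))"
```

```text
now [0.5803 0.2931 0.118 ] yaw 91.9 -> shift mm [-0.2  1.7 93.5] turn -0.1 t 29.8
```

View pics/crop_k.png

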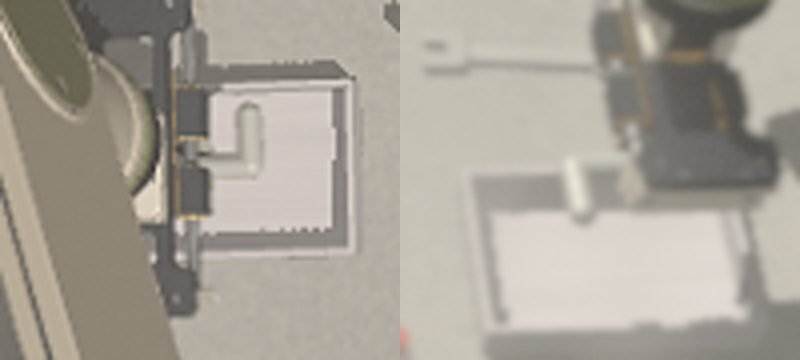

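The pin hangs level over the tray, with its short leg at top-panel (250,140). Lowering it.

servo_tool:
  plan: "0 0.002 0.03 0;0 0.002 0.055 0;0 0.002 0.075 0;0 0.002 0.088 0;0 0.002 0.093 0;0 0.002 0.093 0;0 0.002 0.093 0;0 0.002 0.093 0;0 0.002 0.093 0"

```text
t: 30.58
tool_pos: [0.5844, 0.2932, 0.0274]
orientation: [2.183, 2.257, 0.004]
force: [-0.4, 0.4, -0.9]
opening: 0.0148
gripper_force: 45.0
```

servo_tool:
  plan: "0 0 0.001 0;0 0 0.001 0;0 0 0.001 0;0 0 0.001 0;0 0 0.001 0;0 0 0.001 0"
  grip: 0.25

```text
t: 31.08
tool_pos: [0.5832, 0.2927, 0.0245]
orientation: [2.184, 2.258, 0.0]
force: [-0.7, 0.2, -0.5]
opening: 0.0352
gripper_force: 0.0
```

servo_tool:
  plan: "0 0 -0.02 0;0 0 -0.05 0;0 0 -0.09 0;0 0 -0.13 0;0 0 -0.17 0;-0.03 -0.04 -0.2 0;-0.03 -0.08 -0.2 0;-0.03 -0.12 -0.2 0;-0.03 -0.16 -0.2 0;-0.03 -0.2 -0.2 0;-0.03 -0.2 -0.2 0;-0.03 -0.2 -0.2 0"

```text
t: 32.08
tool_pos: [0.3823, 0.2561, 0.2246]
orientation: [2.182, 2.26, 0.001]
force: [1.3, -0.5, -0.4]
opening: 0.0351
gripper_force: 0.0
```

```bash
python3 look.py l >/dev/null;python3 -c "
from h import *
import pickle
s=status.read_state();print(s['tool_pos'],s['t'])
c=pickle.load(open('scene.pkl','rb')); im=c['image'][100:270,130:510]
im=(255*(im/255.)**0.6).astype(np.uint8)
cv2.imwrite('pics/crop_l.png',cv2.resize(im,None,fx=2.1,fy=2.1,interpolation=cv2.INTER_CUBIC))"
```

```text
[0.3850293  0.25628257 0.22519814] 32.1833
```

View pics/crop_l.png

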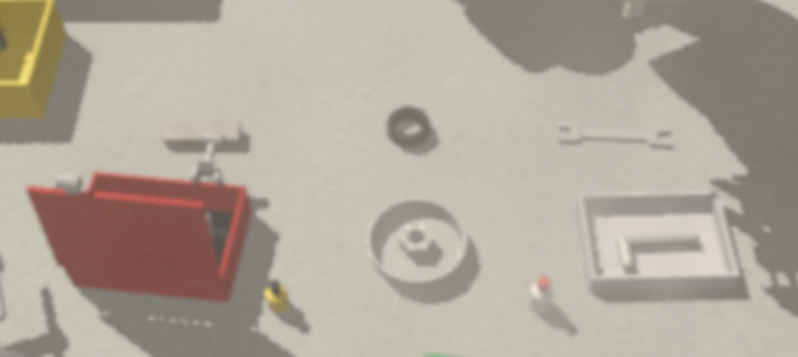

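The lid stands upright at crop (140,240). The nut lies flat in the dish at (417,238), the pin lies flat in the tray at (660,243), and the arm is clear. Handing in.

```bash
python3 -c "
from h import *
print(robot.close_job())"
```

```text
the job is handed in; nothing more can be done
None
```

The job is handed in at about 32 s: latch flipped, lid standing open, both sockets in the case, pin flat in the tray and nut flat in the dish, as last seen in the cameras (no verdict came back).

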